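# Unload the drying station and send the vans to the curing bay

## Task

The painted model vans under the dust cover are dry: press on the rubber strip of the blue plate and drag the plate towards you until it meets the yellow stop, then stand every van that is there upright on the floor of the carton. Then push the loaded carton along the rollers fully home against the end of the curing bay, and also slide the empty plate fully back under the cover. Leave the other things on the bench where they are.

Things in the scene. Friction and masses are not known exactly. Their poses are not given: they have to be found in the camera images.
- station: Fixed drying station: aluminium tray (floor 4 mm above the bench) between grey side rails (inner faces 154 mm apart, tops 18 mm above the bench), a yellow front stop 12 mm high at the robot's end. Origin on the bench at the middle of the stop's inner face; x along the tray, away from the robot and in under the cover; y across; z up. The plate slides easily on the tray (friction about 0.15).
- cover_edge (a point): Middle of the top front edge of the station's low clear dust cover: 230 mm along the station's x, 71 mm above the bench. The cover (roof underside 67 mm above the bench) runs from here to the white back wall, whose inner face is at 387 mm along the station's x.
- plate: Blue drying plate, 225 mm (x) by 150 mm (y) by 8 mm, 0.4 kg, loose in the tray with its edges below the rail tops: it can only be moved by pressing on its top and dragging. Origin at the centre of its underside; x away from the robot. Its origin is at x = 112 mm in the station frame when fully out (against the front stop), at x = 274 mm when fully home (against the back wall).
- plate_pad (a point): Centre of the black rubber strip (55 mm by 140 mm) on top of the plate at its front, robot's end; 31 mm from the plate's front edge. Grippy and never covered: the place to press; about 10 N down is enough to drag the plate.
- rollers: Fixed row of 11 free grey rollers (tops 40 mm above the bench, drag about 2 N) between aluminium guides (177 mm apart inside, tops 52 mm up), ending in the white curing bay. Origin on the bench in the middle of the loading place; y along the row to the bay, x across, z up. Corner posts at x = +-80 mm, y = -119 mm, 50 mm high, stop the carton at the back; between them is room to push.
- carton: Shallow open cardboard carton with blue labels, 172 mm (x) by 158 mm (y) by 30 mm high, walls and floor 4 mm, 0.16 kg, standing on the rollers; axes about those of the roller row. Origin at the centre of its underside. Fully home (touching the bay's end wall) its origin is at y = 191 mm in the frame of the roller row.
- bay (a point): Point on the roller row where the carton's origin lies when it is home in the bay, within 1 mm (40 mm above the bench). The bay's walls are 82 mm high on three sides; its end wall's inner face is 80 mm beyond this point along the row. A lamp head stands over that end wall, underside 189 mm above the bench.
- van_red: Painted red model van, 64 mm (x, its length) by 36 mm (y) by 45 mm high, 0.09 kg, standing on the plate at the start (may be absent). Origin at the centre of its underside, z up. Slab-sided: grip it across its 36 mm width from above.
- van_yellow: Painted yellow model van, 64 mm (x, its length) by 36 mm (y) by 45 mm high, 0.09 kg, standing on the plate at the start (may be absent). Origin at the centre of its underside, z up. Slab-sided: grip it across its 36 mm width from above.
- van_green: Painted green model van, 64 mm (x, its length) by 36 mm (y) by 45 mm high, 0.09 kg, standing on the plate at the start (may be absent). Origin at the centre of its underside, z up. Slab-sided: grip it across its 36 mm width from above.
- van_white: Painted white model van, 64 mm (x, its length) by 36 mm (y) by 45 mm high, 0.09 kg, standing on the plate at the start (may be absent). Origin at the centre of its underside, z up. Slab-sided: grip it across its 36 mm width from above.
- jar_black: Paint jar with black cap, 36 mm across, 48 mm high; a bystander, to be left alone. Origin at the centre of its underside.
- jar_red: Paint jar with white cap and red label, 36 mm across, 48 mm high; a bystander, to be left alone. Origin at the centre of its underside.
- thinner: White thinner bottle, 60 mm across, 140 mm high; a bystander, to be left alone. Origin at the centre of its underside.
- brush_pot: Grey pot of brushes, 72 mm across, 175 mm high with the brushes; a bystander, to be left alone. Origin at the centre of its underside.
- notepad: Yellow notepad, 76 x 76 x 18 mm; a bystander, to be left alone. Origin at the centre of its underside.
- mix_cup: White mixing cup, 52 mm across, 55 mm high; a bystander, to be left alone. Origin at the centre of its underside.
- file_tool: Small screwdriver with blue handle, 170 mm long, lying on the bench; a bystander, to be left alone. Origin at the centre of its underside.
Not all that is in view belongs to the job. Leave any purple look-alike of the van_red alone.

How it is judged:
By the outcome, as a careful person would: the job done as asked, in the order asked, and still so for the second after the job is handed in, with the robot touching nothing.
Of van_red, van_yellow, van_green, van_white only 2 to 4 are there at a start; the rules pass over those that are not, and their reading is None.
At some moment in a run one of carton, plate may be knocked a few centimetres aside while the robot is not near it.
It also fails if it takes over 210 s, if anything falls off the work surface, if the arm or the gripper's body presses on something with over 40 N, if the wrist force passes 120 N, or if a joint passes its speed limit or range.

## Robot

A 6-joint arm with a two-finger parallel gripper is mounted at the origin on the work surface. World frame = base frame: x ahead of the robot, y to its left, z up, the work surface at z = 0. Lengths are in m, angles in degrees, forces in N, time in s.
With the tool pointing down it reaches from about 0.3 to 0.75 m from the base axis. Payload 8.5 kg.
Tool frame: the origin (TCP) lies at the very end of the fingers, on their centre line; the grasp point (between the pads) lies 19 mm behind it; z points along the fingers, y is the line along which they close (so a half turn about z gives the same grasp; the last joint's range is limited). The gripper opens to 85 mm and grips with 20 to 120 N. Pads are 22 mm wide; open, the fingers measure 114 mm over their backs; the gripper's body (76 mm by 85 mm) begins 54 mm behind the grasp point. The pads swing forward as they close: fully open they stand 13 mm farther back than shut.
Start: joints at [-85.846, 21.807, 74.336, -0, 83.858, -12.336], TCP at [0.156, -0.527, 0.231] pointing down, gripper open.
Joint ranges: [-178.18, 178.18], [-50.72, 133.34], [12.68, 142.11], [-81.47, 261.47], [9.98, 163.14], [-165.26, 165.26]. Speed limits (degrees/s): [136.94, 136.94, 180, 180, 180, 180].

## Interface

Orientations are given as a 3x3 rotation matrix whose columns are the frame's x, y, z axes.
In Python, from rig import env, optics, spotter gives the robot as it stands.
- The arm moves only by the shell command python3 -m crank 'ROWS' [FORCE]. ROWS is JSON, one flat list of numbers, 5 for each row, row after row: the finger opening in cm, from 0 to 8.54, then the shift along the tool's x, y, z in cm, then the turn about the tool's z in rad. A call has exactly 8 rows; each row shifts and turns the commanded pose from where the row before left it, along the tool's axes as they then stand; what a row does not reach is not made up. A row lasts 1/12 s, in which the tool goes at most 41.7 mm and 7.16 degrees, less where a joint would pass 70% of its speed; a pose out of reach is approached as far as the arm can. A call is refused whole if a number of a shift passes 4.17 or a number of a turn 0.125, either way. A call with a gripper value outside its range is refused whole. The fingers move at their own pace and stop on an object; FORCE is the grip in N (left out, the last holds). Time passes only in rows, so rows that do not move let the fingers close, or fill a call up. It gives the time, the measured TCP pose, the force, the opening and the grip force at its end, in the units of the state.
- env.observe(): the state, without advancing time (a new reading comes with each control period).
- optics.get_image(name): name is "scene" or "top" or "wrist"; returns a dict with "color" (400x640x3 uint8, red, green, blue), "intrinsics" (3x3 intrinsics, pixels), "distortion" ([k1, k2, p1, p2, k3] as OpenCV has them; the pictures are not rectified), "pose" (4x4, takes a point from camera to world coordinates). Camera axes: x right, y up, looking along -z (the intrinsics and any distortion apply to the point x, -y, -z); pixel columns grow to the right and rows downward; lengths in m; the calibration is good to about 2 mm. A picture is of the moment at which its call begins. There is no depth.
- env.close_job(): hands the job in; it is judged then, once.
Trained networks look in a picture, given as the dict that the camera call returned (one of the last four; its "shot" number tells which), for a name from the list of things; names that differ only in an ending like _2 or _b are one class to them, and where a whole thing is asked for, a point or a joint stands for the part that bears it (a point fixed in the world has none). Each returns a list of dicts, best first, with "score" (0 to 1); they miss things now and then, are a little off and sometimes report something else, mostly with a low value. They report only what shows in the picture. A call takes as long as a camera call. They do not tell look-alikes from the thing itself.
- spotter.look_for(picture, query): "at" ([column, row] as shares, 0 to 1, of the picture: columns of its width, rows of its height, amid what is visible of it).
The state is a dict: "time_s": time; "q": joint angles; "qvel": joint speeds; "joint_efforts": joint torques, N m; "position": TCP position; "tool_rot": TCP orientation; "ft_force": force on the tool from outside, world axes, zero at the start; "wrist_torque": the same for the moment, N m; "grip_width": finger opening in m; "gripper_force": force on a finger pad.
Only numpy, scipy, OpenCV 4.12 (cv2) and the standard library are available. Lean on these libraries where they do the work, as an engineer would, in place of code of your own. Each camera call takes 0.05 s, during which the arm holds its last target. There are 200 camera calls.

## Working session

There is one attempt and no reset: what is moved stays moved. The work goes in short steps, Python scripts to look and compute and a shell command to move; the robot and the scene stay as the last step left them, time stands still between calls to the robot, and variables do not carry over. Pictures are saved under pics/ and viewed, at most 14 in all, crops included, and the job is handed in when it is done.

```bash
mkdir -p pics; ls
cat > h.py <<'E'
import numpy as np, cv2, json
from rig import env, optics, spotter
def pic(name,fn=None):
    p=optics.get_image(name)
    if fn: cv2.imwrite('pics/'+fn,p['color'][:,:,::-1])
    return p
def ray(p,uv):
    K=np.array(p['intrinsics']);D=np.array(p['distortion'],float)
    n=cv2.undistortPoints(np.array([[uv]],float),K,D)[0,0]
    T=np.array(p['pose']); d=T[:3,:3]@np.array([n[0],-n[1],-1]); return T[:3,3],d
def at_z(p,uv,z):
    o,d=ray(p,uv); return o+d*(z-o[2])/d[2]
def proj(p,X):
    T=np.array(p['pose']);c=T[:3,:3].T@(np.array(X,float)-T[:3,3])
    c=c*np.array([1,-1,-1])
    return cv2.projectPoints(c.reshape(1,3),np.zeros(3),np.zeros(3),np.array(p['intrinsics']),np.array(p['distortion'],float))[0][0,0]
def find(p,q,n=3):
    return [(np.array(r['at'])*[640,400],round(r['score'],2)) for r in spotter.look_for(p,q)[:n]]
def st():
    s=env.observe();print('t',round(s['time_s'],2),'p',np.round(s['position'],4),'F',np.round(s['ft_force'],1),'w',round(s['grip_width'],4),'g',round(s['gripper_force'],1));return s
E
python3 - <<'E'
from h import *
s=st();print(np.round(s['tool_rot'],3))
Z=dict(station=.004,cover_edge=.071,plate=.012,plate_pad=.012,rollers=.04,carton=.05,bay=.04,van_red=.04,van_yellow=.04,van_green=.04,van_white=.04,jar_black=.03,jar_red=.03,thinner=.1,brush_pot=.1,notepad=.018,mix_cup=.04,file_tool=.01)
for c in ('top','scene'):
    p=pic(c,c+'1.png'); print(c,np.round(p['pose'][:3],2).tolist() if not isinstance(p['pose'],list) else p['pose'])
    for q in Z:
        print(q,[(np.round(u).tolist(),sc,np.round(at_z(p,u,Z[q])[:2],3).tolist()) for u,sc in find(p,q,2)])
E
```

```text
pics
t 0.0 p [ 0.1561 -0.5271  0.2307] F [-0.5 -0.9  0.1] w 0.0853 g 0.0
[[ 0.959  0.284 -0.   ]
 [ 0.284 -0.959  0.002]
 [ 0.    -0.002 -1.   ]]
top [[-0.15, 0.97, -0.2, 0.43], [-0.99, -0.15, 0.03, -0.06], [-0.0, 0.2, 0.98, 0.93]]
station [([381.0, 179.0], 0.9, [0.662, -0.243])]
cover_edge [([380.0, 179.0], 0.73, [0.645, -0.228])]
plate [([375.0, 202.0], 0.66, [0.605, -0.217]), ([392.0, 182.0], 0.34, [0.649, -0.269])]
plate_pad [([378.0, 199.0], 0.97, [0.609, -0.226]), ([165.0, 180.0], 0.32, [0.741, 0.299])]
rollers [([143.0, 262.0], 0.72, [0.54, 0.352]), ([239.0, 159.0], 0.72, [0.757, 0.101])]
carton [([241.0, 240.0], 0.61, [0.554, 0.117])]
bay [([152.0, 254.0], 0.63, [0.555, 0.33])]
van_red [([305.0, 117.0], 0.6, [0.842, -0.074]), ([390.0, 184.0], 0.48, [0.637, -0.256])]
van_yellow [([315.0, 301.0], 0.24, [0.391, -0.035])]
van_green []
van_white [([241.0, 160.0], 0.29, [0.753, 0.099])]
jar_black [([314.0, 301.0], 0.6, [0.391, -0.032])]
jar_red [([289.0, 168.0], 0.66, [0.719, -0.016])]
thinner [([242.0, 160.0], 0.91, [0.732, 0.084]), ([313.0, 302.0], 0.26, [0.393, -0.033])]
brush_p
[... 642 characters left out ...]
)]
rollers [([450.0, 289.0], 0.6, [0.519, 0.303])]
carton [([380.0, 243.0], 0.86, [0.555, 0.121]), ([461.0, 239.0], 0.17, [0.4, 0.245])]
bay [([380.0, 344.0], 0.62, [0.722, 0.278]), ([448.0, 297.0], 0.57, [0.536, 0.31])]
van_red [([238.0, 268.0], 0.86, [0.843, -0.056])]
van_yellow []
van_green []
van_white [([283.0, 115.0], 0.41, [0.447, -0.381])]
jar_black [([376.0, 177.0], 0.74, [0.401, -0.029]), ([280.0, 177.0], 0.58, [0.6, -0.205])]
jar_red [([290.0, 250.0], 0.61, [0.721, -0.015])]
thinner [([309.0, 287.0], 0.55, [0.765, 0.106])]
brush_pot [([382.0, 344.0], 0.85, [0.736, 0.284])]
notepad [([283.0, 118.0], 0.64, [0.44, -0.392])]
mix_cup []
file_tool [([462.0, 234.0], 0.8, [0.359, 0.233])]
```

View pics/top1.png

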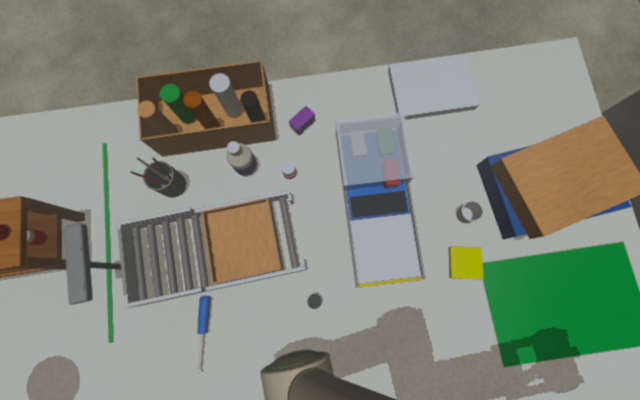

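View pics/scene1.png

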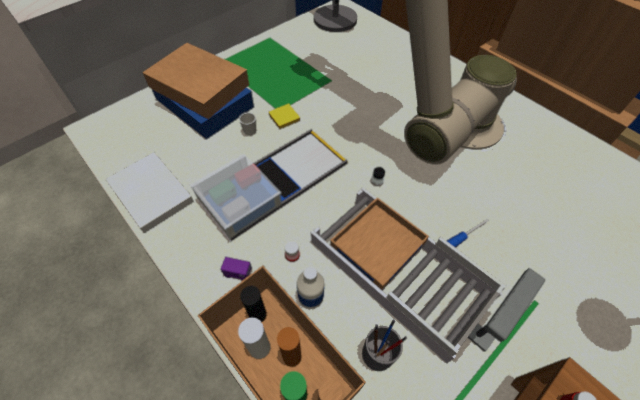

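Top view: the station has its yellow stop at about (390,281). Under the cover are vans white (358,143), green (386,141) and red (391,172); no yellow van shows. The purple look-alike lies at (303,119). The carton is at (241,240), with the bay to its left at about (125,265). One enlarged crop should give the frames.

Run:
```python
import cv2
a=cv2.imread('pics/top1.png')
b=cv2.resize(a[105:305,105:435],None,fx=2.4,fy=2.4,interpolation=cv2.INTER_CUBIC)
b=cv2.convertScaleAbs(b,alpha=1.1)
cv2.imwrite('pics/c1.png',b);print(b.shape)
```

```text
(480, 792, 3)
```

View pics/c1.png

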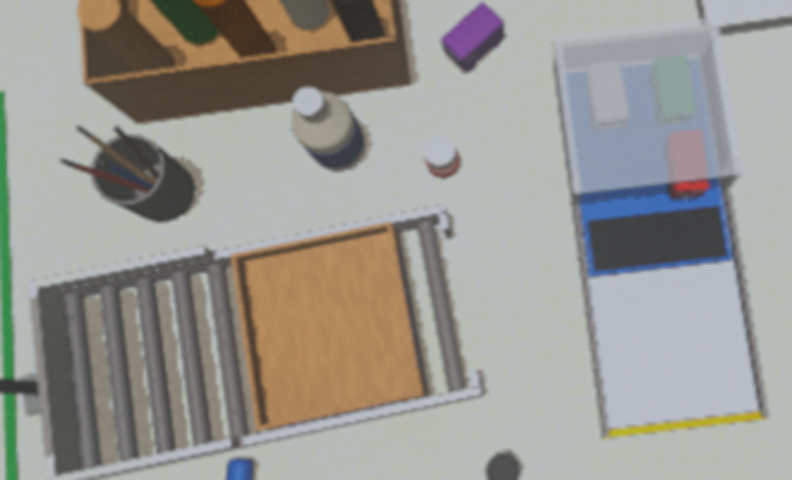

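Run:
```python
from h import *
p=pic('top')
def P(u,v,z): return at_z(p,(105+u/2.4,105+v/2.4),z)
L=dict(stopL=(608,430,.012),stopR=(764,413,.012),cfL=(575,193,.071),cfR=(736,176,.071),padFL=(592,272,.012),padFR=(731,258,.012),padBL=(588,221,.012),padBR=(723,207,.012),
cA=(233,256,.07),cB=(390,226,.07),cC=(425,394,.07),cD=(263,430,.07),gA=(35,285,.082),gB=(440,213,.052),gC=(55,474,.082),gD=(478,391,.052),
red=(686,154,.057),green=(673,85,.057),white=(606,93,.057))
W={k:P(*v) for k,v in L.items()}
for k,v in W.items(): print(k,np.round(v,4)[:2])
a=lambda x,y:np.degrees(np.arctan2(*(W[y]-W[x])[[1,0]]))
print('stop',a('stopR','stopL'),'cf',a('cfR','cfL'),'pad',a('padFR','padFL'),a('padBR','padBL'))
m=lambda *k:sum(W[i] for i in k)/len(k)
S=m('stopL','stopR');C=m('cfL','cfR');d=C-S;print('S',S,'C',C,np.hypot(*d[:2]),np.degrees(np.arctan2(d[1],d[0])))
print('padc',m('padFL','padFR','padBL','padBR'),'carton',m('cA','cB','cC','cD'))
print('cart',a('cB','cA'),a('cC','cD'),a('cD','cA'),a('cC','cB'),'guide',a('gD','gC'))
print([np.hypot(*(W[i]-W[j])[:2]) for i,j in ('cA cB'.split(),'cC cD'.split(),'cA cD'.split(),'cB cC'.split())])
```

```text
stopL [ 0.4122 -0.1416]
stopR [ 0.4052 -0.2984]
cfL [ 0.6431 -0.1431]
cfR [ 0.6361 -0.303 ]
padFL [ 0.5718 -0.1522]
padFR [ 0.5646 -0.2969]
padBL [ 0.6257 -0.157 ]
padBR [ 0.6192 -0.2993]
cA [0.6313 0.1955]
cB [0.6379 0.0413]
cC [0.472  0.0281]
cD [0.4622 0.1818]
gA [0.6289 0.3794]
gB [ 0.6478 -0.0077]
gC [0.4517 0.3682]
gD [ 0.468  -0.0208]
red [ 0.6697 -0.2616]
green [ 0.7441 -0.2621]
white [ 0.746  -0.1928]
stop 87.47699494620853 cf 87.49694571145632 pad 87.14519986524633 87.36104013849678
S [ 0.40869655 -0.219995    0.012     ] C [ 0.63964445 -0.22301854  0.071     ] 0.2309676931669082 -0.7500666316995269
padc [ 0.59531894 -0.22637662  0.012     ] carton [0.55084844 0.11166748 0.07      ]
cart 92.44870366501974 93.67423183524372 4.6605586780837065 4.547593106754951 guide 92.39174812529394
[np.float64(0.15440502080648277), np.float64(0.15398478489068756), np.float64(0.16967520844791184), np.float64(0.16636700062493875)]
```

```bash
python3 -m crank '[0,0,0,0,0.108, 0,0,0,0,0.108, 0,0,0,0,0.108, 0,3.2,-2.4,0,0, 0,3.2,-2.4,0,0, 0,3.2,-2.4,0,0, 0,3.2,-2.4,0,0, 0,3.2,-2.4,0,0]' 40
python3 -m crank '[0,3.2,-2.4,0,0, 0,3.2,-2.4,0,0, 0,3.2,-2.4,0,0, 0,3.2,-2.4,0,0, 0,3.2,-2.4,0,0, 0,2,-1.6,0,0, 0,0,0,0,0, 0,0,0,0,0]'
python3 - <<'E'
from h import *
s=st();print(np.round(s['tool_rot'],3))
p=pic('wrist','w1.png')
for q,z in dict(plate_pad=.012,cover_edge=.071,van_red=.04,station=.01).items(): print(q,[(np.round(u),sc,np.round(at_z(p,u,z),4)) for u,sc in find(p,q,2)])
E
```

```text
time_s: 2.62
position: [0.3216, -0.412, 0.2315]
tool_rot: [[0.999, -0.037, 0.0], [-0.037, -0.999, -0.0], [0.0, 0.0, -1.0]]
ft_force: [-0.4, -0.8, 0.3]
grip_width: -0.0001
gripper_force: 0.0
time_s: 3.28
position: [0.5058, -0.2829, 0.231]
tool_rot: [[0.999, -0.034, -0.0], [-0.034, -0.999, 0.0], [-0.0, -0.0, -1.0]]
ft_force: [-1.0, -0.3, -0.0]
grip_width: 0.0001
gripper_force: 0.0
t 3.28 p [ 0.5058 -0.2829  0.231 ] F [-1.  -0.3 -0. ] w 0.0001 g 0.0
[[ 0.999 -0.034 -0.   ]
 [-0.034 -0.999  0.   ]
 [-0.    -0.    -1.   ]]
plate_pad [(array([254.,  66.]), 0.87, array([ 0.6104, -0.2178,  0.012 ]))]
cover_edge [(array([259., 159.]), 0.82, array([ 0.5255, -0.2266,  0.071 ]))]
van_red [(array([258., 156.]), 0.66, array([ 0.5229, -0.2194,  0.04  ])), (array([293.,  27.]), 0.64, array([ 0.6403, -0.2613,  0.04  ]))]
station [(array([262., 157.]), 0.67, array([ 0.5166, -0.218 ,  0.01  ]))]
```

View pics/w1.png

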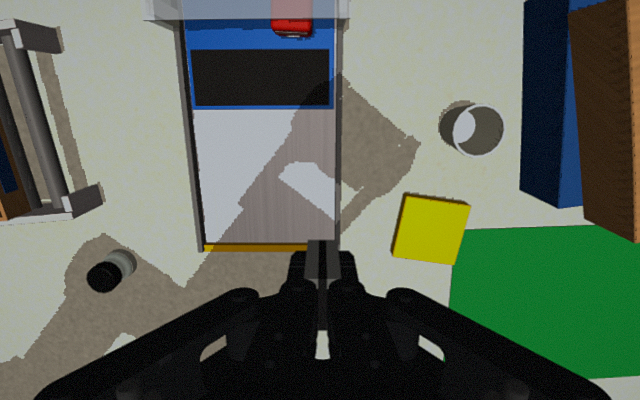

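Wrist view: pad corners are at about (190,50), (331,49), (334,107) and (193,108). The stop is at (204–308,246), the red van at (292,15), and the right rail runs (348,18)→(337,245).

Run:
```python
from h import *
p=pic('wrist')
for u,z in (((190,50),.012),((331,49),.012),((334,107),.012),((193,108),.012),((204,244),.012),((308,244),.012),((187,20),.018),((202,240),.018),((340,20),.018),((337,235),.018)): print(u,np.round(at_z(p,u,z),4))
```

```text
(190, 50) [ 0.6277 -0.1565  0.012 ]
(331, 49) [ 0.6225 -0.2983  0.012 ]
(334, 107) [ 0.5659 -0.2997  0.012 ]
(193, 108) [ 0.571  -0.1517  0.012 ]
(204, 244) [ 0.4155 -0.142   0.012 ]
(308, 244) [ 0.4112 -0.2649  0.012 ]
(187, 20) [ 0.6542 -0.1595  0.018 ]
(202, 240) [ 0.4233 -0.1428  0.018 ]
(340, 20) [ 0.6477 -0.3076  0.018 ]
(337, 235) [ 0.424  -0.2991  0.018 ]
```

```bash
python3 -m crank '[0,1.5,-1,1.5,0, 0,1.5,-1,2.0,0, 0,1.5,-1,2.5,0, 0,1.5,-1,2.7,0, 0,1.5,-1,2.7,0, 0,1.41,-0.94,2.7,0, 0,0,0,2.5,0, 0,0,0,0,0]'
python3 -m crank '[0,0,0,0.8,0, 0,0,0,0.5,0, 0,0,0,0.3,0, 0,0,0,0.2,0, 0,0,0,0.2,0, 0,0,0,0.1,0, 0,0,0,0,0, 0,0,0,0,0]'
```

```text
time_s: 4.25
position: [0.5943, -0.2265, 0.0603]
tool_rot: [[0.999, -0.036, -0.008], [-0.036, -0.999, 0.005], [-0.008, -0.004, -1.0]]
ft_force: [-0.0, 0.6, -0.5]
grip_width: 0.0
gripper_force: 0.0
time_s: 4.92
position: [0.5964, -0.2278, 0.0446]
tool_rot: [[0.999, -0.036, 0.0], [-0.036, -0.999, -0.0], [0.0, 0.0, -1.0]]
ft_force: [0.7, 0.9, -0.5]
grip_width: -0.0001
gripper_force: 0.0
```

```bash
python3 -m crank '[0,0,0,0.8,0, 0,0,0,0.8,0, 0,0,0,0.6,0, 0,0,0,0.4,0, 0,0,0,0.2,0, 0,0,0,0.1,0, 0,0,0,0,0, 0,0,0,0,0]'
python3 -m crank '[0,0,0,0.05,0, 0,0,0,0.05,0, 0,0,0,0.05,0, 0,0,0,0.05,0, 0,0,0,0.05,0, 0,0,0,0.05,0, 0,0,0,0.0,0, 0,0,0,0,0]'
```

```text
time_s: 5.58
position: [0.5965, -0.2278, 0.0155]
tool_rot: [[0.999, -0.036, 0.0], [-0.036, -0.999, -0.0], [0.0, 0.0, -1.0]]
ft_force: [0.2, -0.3, -0.2]
grip_width: -0.0001
gripper_force: 0.0
time_s: 6.25
position: [0.5963, -0.2277, 0.0123]
tool_rot: [[0.999, -0.036, -0.0], [-0.036, -0.999, 0.0], [-0.0, -0.0, -1.0]]
ft_force: [0.6, 0.1, -0.5]
grip_width: -0.0002
gripper_force: 0.0
```

```bash
python3 -m crank '[0,0,0,0.03,0, 0,0,0,0.03,0, 0,0,0,0.02,0, 0,0,0,0.02,0, 0,0,0,0,0, 0,0,0,0.0,0, 0,0,0,0.0,0, 0,0,0,0,0]'
```

```text
time_s: 6.92
position: [0.5965, -0.2278, 0.0121]
tool_rot: [[0.999, -0.036, 0.001], [-0.036, -0.999, -0.001], [0.001, 0.0, -1.0]]
ft_force: [-2.1, -0.1, 6.5]
grip_width: 0.0001
gripper_force: 3.0
```

```bash
python3 -m crank '[0,0,0,0.04,0, 0,0,0,0.04,0, 0,-0.3,0,0,0, 0,-0.6,0,0,0, 0,-0.9,0,0,0, 0,-0.9,0,0.0,0, 0,-0.9,0,0.0,0, 0,-0.4,0,0,0]'
```

```text
time_s: 7.58
position: [0.557, -0.227, 0.0121]
tool_rot: [[0.999, -0.036, 0.004], [-0.036, -0.999, -0.002], [0.004, 0.002, -1.0]]
ft_force: [2.6, 0.9, 8.2]
grip_width: 0.0003
gripper_force: 4.0
```

```bash
python3 -m crank '[0,-0.6,0,0.03,0, 0,-0.9,0,0.03,0, 0,-0.9,0,0,0, 0,-0.9,0,0,0, 0,-0.9,0,0,0, 0,-0.9,0,0.0,0, 0,-0.9,0,0.0,0, 0,-0.6,0,0,0]'
python3 -m crank '[0,-0.6,0,0,0, 0,-0.9,0,0,0, 0,-0.9,0,0,0, 0,-0.7,0,0,0, 0,-0.6,0,0,0, 0,-0.5,0,0.0,0, 0,-0.3,0,0.0,0, 0,0,0,0,0]'
```

```text
time_s: 8.25
position: [0.4919, -0.2252, 0.012]
tool_rot: [[0.999, -0.037, 0.006], [-0.037, -0.999, -0.004], [0.006, 0.004, -1.0]]
ft_force: [2.6, 0.3, 12.8]
grip_width: 0.0001
gripper_force: 6.8
time_s: 8.92
position: [0.4469, -0.2238, 0.012]
tool_rot: [[0.999, -0.037, 0.005], [-0.036, -0.999, -0.004], [0.005, 0.004, -1.0]]
ft_force: [-1.1, -1.2, 18.1]
grip_width: 0.0001
gripper_force: 9.3
```

```bash
python3 -m crank '[0,-0.2,0,0,0, 0,-0.2,0,0,0, 0,-0.2,0,0,0, 0,-0.2,0,0,0, 0,0,0,0,0, 0,0,0,0.0,0, 0,0,0,0.0,0, 0,0,0,0,0]'
python3 -c "
from h import *
for q,z in dict(plate=.012,plate_pad=.012,van_red=.057,van_green=.057,van_white=.057,van_yellow=.057).items():
    pass
p=pic('top','t2.png')
for q,z in dict(plate_pad=.012,van_red=.04,van_green=.04,van_white=.04,van_yellow=.04).items(): print(q,[(np.round(u),sc,np.round(at_z(p,u,z),4)) for u,sc in find(p,q,2)])
"
```

```text
time_s: 9.58
position: [0.4404, -0.2238, 0.012]
tool_rot: [[0.999, -0.037, 0.008], [-0.037, -0.999, -0.005], [0.008, 0.005, -1.0]]
ft_force: [6.9, -0.0, 14.8]
grip_width: -0.0
gripper_force: 7.3
plate_pad [(array([372., 226.]), 0.9, array([ 0.5456, -0.1999,  0.012 ]))]
van_red [(array([305., 120.]), 0.84, array([ 0.8342, -0.0732,  0.04  ])), (array([401., 222.]), 0.53, array([ 0.5418, -0.2639,  0.04  ]))]
van_green []
van_white [(array([368., 202.]), 0.71, array([ 0.6011, -0.1946,  0.04  ]))]
van_yellow []
```

View pics/t2.png

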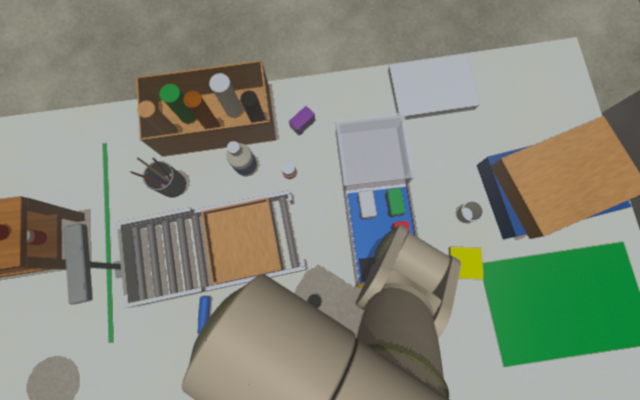

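The plate is out, with three vans on it: white (368,203), green (396,201) and red (401,227). I'll press a bit more against the stop, then lift, open and look from the wrist.

```bash
python3 -m crank '[0,-0.2,0,0,0, 0,-0.2,0,0,0, 0,-0.1,0,0,0, 0,-0.1,0,0,0, 0,0,0,0,0, 0,0,0,0.0,0, 0,0,0,0.0,0, 0,0,0,0,0]'
python3 -m crank '[0,0.1,0,-0.5,0, 0,0,0,-2,0, 0,0,0,-3,0, 0,0,0,-3,0, 0,0,0,-3,0, 8.5,0,0,-3,0, 8.5,0,0,-3,0, 8.5,0,0,-2,0]'
python3 - <<'E'
from h import *
s=st();print(np.round(s['tool_rot'],3))
p=pic('wrist','w2.png')
for q,z in dict(plate_pad=.012,van_red=.04,van_green=.04,van_white=.04,van_yellow=.04).items(): print(q,[(np.round(u),sc,np.round(at_z(p,u,z),4)) for u,sc in find(p,q,2)])
E
```

```text
time_s: 10.55
position: [0.435, -0.2239, 0.012]
tool_rot: [[0.999, -0.037, 0.009], [-0.037, -0.999, -0.006], [0.009, 0.006, -1.0]]
ft_force: [8.9, 0.1, 12.9]
grip_width: 0.0005
gripper_force: 6.4
time_s: 11.22
position: [0.4326, -0.2218, 0.2078]
tool_rot: [[0.999, -0.036, 0.002], [-0.036, -0.999, -0.002], [0.002, 0.002, -1.0]]
ft_force: [-0.9, 0.5, -0.3]
grip_width: 0.036
gripper_force: 0.0
t 11.22 p [ 0.4326 -0.2218  0.2078] F [-0.9  0.5 -0.3] w 0.036 g 0.0
[[ 0.999 -0.036  0.002]
 [-0.036 -0.999 -0.002]
 [ 0.002  0.002 -1.   ]]
plate_pad [(array([307., 104.]), 0.9, array([ 0.4986, -0.2101,  0.012 ])), (array([65., 94.]), 0.18, array([0.5187, 0.0284, 0.012 ]))]
van_red [(array([359.,  85.]), 0.78, array([ 0.5142, -0.258 ,  0.04  ])), (array([307., 103.]), 0.18, array([ 0.5004, -0.2115,  0.04  ]))]
van_green [(array([359.,  12.]), 0.93, array([ 0.5728, -0.2586,  0.04  ])), (array([557.,  45.]), 0.21, array([ 0.5435, -0.4313,  0.04  ]))]
van_white [(array([359.,  87.]), 0.75, array([ 0.5123, -0.2583,  0.04  ])), (array([305., 104.]), 0.68, array([ 0.4996, -0.2093,  0.04  ]))]
van_yellow []
```

View pics/w2.png

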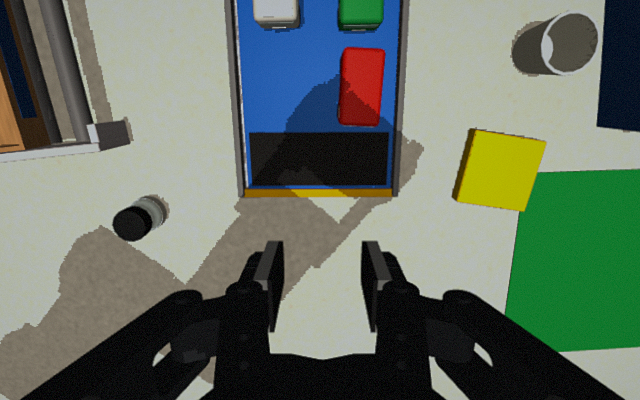

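Wrist view: the plate sits on the stop, with a thin blue edge at row 188. The red van's top corners are about (345,47), (385,49), (379,126) and (340,123); green and white are cut off at the top of the picture.

Run:
```python
from h import *
p=pic('wrist')
W=[at_z(p,u,.057)[:2] for u in ((345,47),(385,49),(379,126),(340,123))]
W=np.array(W);print(W.round(4),W.mean(0)); d=W[0]-W[3]+W[1]-W[2];print(np.degrees(np.arctan2(d[1],d[0])),np.hypot(*(d/2)),np.hypot(*(W[0]-W[1])))
for u in ((254,27),(298,27),(338,27),(383,27)): print(at_z(p,u,.03).round(4))
for u in ((250,186),(393,187)): print(at_z(p,u,.012).round(4))
```

```text
[[ 0.5419 -0.2437]
 [ 0.5393 -0.2756]
 [ 0.4786 -0.2714]
 [ 0.4823 -0.2384]] [ 0.51052671 -0.25726239]
-4.539359817836533 0.06033836457999512 0.03205416297921927
[ 0.5644 -0.1674  0.03  ]
[ 0.5628 -0.2053  0.03  ]
[ 0.5616 -0.2397  0.03  ]
[ 0.5603 -0.2784  0.03  ]
[ 0.4183 -0.1464  0.012 ]
[ 0.412  -0.2938  0.012 ]
```

```bash
python3 -m crank '[5.2,2,0.82,1.5,0, 5.2,2,0.82,2,0, 5.2,2,0.82,2.5,0, 5.2,2,0.82,2.5,0, 5.2,0,0,2,0.042, 5.2,0,0,1,0, 5.2,0,0,0,0, 5.2,0,0,0,0]' 40
```

```text
time_s: 12.23
position: [0.5108, -0.2572, 0.09]
tool_rot: [[0.997, -0.077, -0.001], [-0.077, -0.997, 0.001], [-0.001, -0.001, -1.0]]
ft_force: [-0.7, -0.7, 0.8]
grip_width: 0.0518
gripper_force: 0.0
```

```bash
python3 -m crank '[5.2,0,0,1.8,0, 5.2,0,0,2,0, 5.2,0,0,1.8,0, 5.2,0,0,1.2,0, 5.2,0,0,0.6,0, 5.2,0,0,0,0, 5.2,0,0,0,0, 3,0,0,0,0]' 40
python3 -m crank '[3,0,0,0,0, 3,0,0,0,0, 3,0,0,0,0, 3,0,0,0,0, 3,0,0,-0.5,0, 3,0,0,-1.5,0, 3,0,0,-2,0, 3,0,0,-2,0]'
```

```text
time_s: 12.9
position: [0.5117, -0.2578, 0.0173]
tool_rot: [[0.997, -0.078, 0.002], [-0.078, -0.997, -0.001], [0.002, 0.001, -1.0]]
ft_force: [0.7, 1.0, 1.1]
grip_width: 0.0414
gripper_force: 0.0
time_s: 13.57
position: [0.511, -0.2572, 0.0768]
tool_rot: [[0.997, -0.078, -0.001], [-0.078, -0.997, 0.001], [-0.001, -0.0, -1.0]]
ft_force: [-0.2, -1.2, -0.5]
grip_width: 0.0354
gripper_force: 40.0
```

```bash
python3 -m crank '[3,0,0,-3,-0.065, 3,0,0,-3.5,-0.065, 3,-0.3,-3,-2,0, 3,-0.3,-3.9,-2,0, 3,-0.3,-3.9,-2,0, 3,-0.3,-3.9,-1,0, 3,-0.3,-3.9,0,0, 3,-0.3,-3.9,0,0]'
python3 -m crank '[3,-0.3,-3.9,0,0, 3,-0.3,-3.6,0,0, 3,-0.3,-3,0,0, 3,-0.3,-2,0,0, 3,0,-1,0,0, 3,0,0,0,0, 3,0,0,0,0, 3,0,0,0,0]'
python3 - <<'E'
from h import *
s=st();print(np.round(s['tool_rot'],3))
p=pic('wrist','w3.png')
print([(np.round(u),sc,np.round(at_z(p,u,.05),4)) for u,sc in find(p,'carton',2)])
E
```

```text
time_s: 14.23
position: [0.4815, -0.036, 0.2101]
tool_rot: [[0.999, 0.051, 0.002], [0.051, -0.999, -0.001], [0.002, 0.001, -1.0]]
ft_force: [0.1, -0.4, -0.6]
grip_width: 0.0355
gripper_force: 40.1
time_s: 14.9
position: [0.4635, 0.0954, 0.2089]
tool_rot: [[0.999, 0.051, 0.0], [0.051, -0.999, -0.0], [0.0, 0.0, -1.0]]
ft_force: [-0.6, 0.9, -0.5]
grip_width: 0.0352
gripper_force: 40.2
t 14.9 p [0.4635 0.0954 0.2089] F [-0.6  0.9 -0.5] w 0.0352 g 40.2
[[ 0.999  0.051  0.   ]
 [ 0.051 -0.999 -0.   ]
 [ 0.     0.    -1.   ]]
[(array([302.,  86.]), 0.59, array([0.5443, 0.1166, 0.05  ])), (array([321., 276.]), 0.23, array([0.3626, 0.0911, 0.05  ]))]
```

View pics/w3.png

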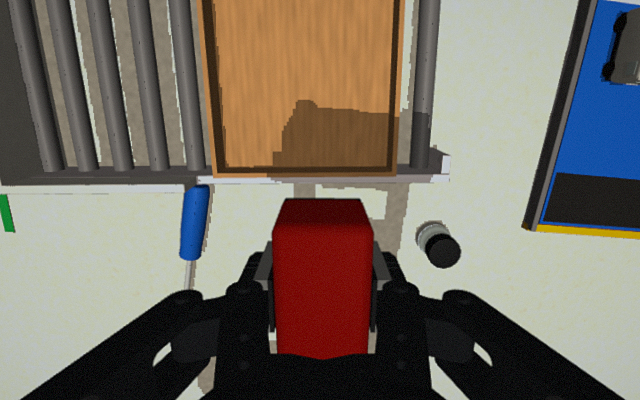

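Red is held. The carton's near wall runs (213,178)–(397,174), with side walls to (200,0) and (405,0). Next: the carton frame.

Run:
```python
from h import *
p=pic('wrist')
W=np.array([at_z(p,u,.07)[:2] for u in ((213,178),(397,174),(200,1),(405,1))]);print(W.round(4))
d=W[0]-W[1];print('yaw front',np.degrees(np.arctan2(d[1],d[0]))-90,np.hypot(*d))
for a,b in((2,0),(3,1)):
    d=W[a]-W[b];print('side',np.degrees(np.arctan2(d[1],d[0])),np.hypot(*d))
y=np.radians(3.2);ex=np.array([np.cos(y),np.sin(y)]);print('centre',(W[0]+W[1])/2+.086*ex)
for u in ((95,185),(195,178),(445,180)): print(at_z(p,u,.052).round(4))
```

```text
[[0.464  0.1894]
 [0.4756 0.0312]
 [0.6016 0.1945]
 [0.6091 0.0398]]
yaw front 4.168694532818421 0.15859527532242373
side 2.10455503272905 0.13770600534146066
side 3.66138777772617 0.1337720500668183
centre [0.55566701 0.11511195]
[0.4472 0.3073 0.052 ]
[0.4586 0.2119 0.052 ]
[ 0.4683 -0.0181  0.052 ]
```

```bash
python3 -m crank '[3,2,-0.6,0.5,0, 3,2.6,-1,1,0, 3,2.6,-1,1.5,0, 3,2.6,-1,2,0, 3,2.2,-0.8,2,0, 3,1,-0.4,2,0, 3,0,0,2,0, 3,0,0,1.4,0]'
python3 -m crank '[3,0,0,0,0, 3,0,0,0.8,0, 3,0,0,0.8,0, 3,0,0,0.8,0, 3,0,0,0.5,0, 3,0,0,0.4,0, 3,0,0,0,0, 3,0,0,0,0]'
```

```text
time_s: 15.72
position: [0.5905, 0.1505, 0.0823]
tool_rot: [[0.999, 0.051, -0.003], [0.051, -0.999, -0.0], [-0.003, 0.0, -1.0]]
ft_force: [0.3, -0.8, -1.1]
grip_width: 0.0359
gripper_force: 40.1
time_s: 16.38
position: [0.5905, 0.1512, 0.052]
tool_rot: [[0.999, 0.052, 0.0], [0.052, -0.999, -0.0], [0.0, 0.0, -1.0]]
ft_force: [-0.2, -0.3, -0.9]
grip_width: 0.0359
gripper_force: 40.1
```

```bash
python3 -m crank '[3,0,0,0.1,0, 3,0,0,0.1,0, 3,0,0,0.1,0, 3,0,0,0.05,0, 3,0,0,0,0, 3,0,0,0,0, 3,0,0,0,0, 3,0,0,0,0]'
```

```text
time_s: 17.05
position: [0.5907, 0.1512, 0.0493]
tool_rot: [[0.999, 0.052, 0.001], [0.052, -0.999, -0.0], [0.001, 0.0, -1.0]]
ft_force: [-3.1, 0.3, 5.0]
grip_width: 0.0355
gripper_force: 40.9
```

```bash
python3 -m crank '[4.5,0,0,0,0, 4.5,0,0,0,0, 4.5,0,0,-0.4,0, 4.5,0,0,-1.5,0, 4.5,0,0,-3,0, 4.5,0,0,-4,0, 4.5,-1,2,-4,0, 4.5,-1.4,3.8,-4,0]'
python3 -m crank '[5,-1.4,3.9,-1,0, 5,-1.4,3.9,0,0, 5,-1.4,3.9,0,0, 5,-1.4,3.9,0,0, 5,-1.4,3.9,0,0, 5,-1.4,3.9,0,0, 5,-1.4,3.9,0,0, 5,-1.4,2.5,0,0]'
python3 -m crank '[5,-1,1.2,0,0.09, 5,0,0,0,0, 5,0,0,0,0, 5,0,0,0,0, 5,0,0,0,0, 5,0,0,0,0, 5,0,0,0,0, 5,0,0,0,0]'
python3 - <<'E'
from h import *
s=st();print(np.round(s['tool_rot'],3))
p=pic('wrist','w4.png')
for q,z in dict(van_green=.04,van_white=.04,van_yellow=.04).items(): print(q,[(np.round(u),sc,np.round(at_z(p,u,z),4)) for u,sc in find(p,q,2)])
E
```

```text
time_s: 17.72
position: [0.5736, 0.1053, 0.206]
tool_rot: [[0.998, 0.055, 0.003], [0.055, -0.999, 0.0], [0.003, -0.0, -1.0]]
ft_force: [1.8, -0.8, -1.0]
grip_width: 0.0448
gripper_force: 0.0
time_s: 18.38
position: [0.4765, -0.2014, 0.213]
tool_rot: [[0.999, 0.05, 0.0], [0.05, -0.999, -0.001], [0.0, 0.001, -1.0]]
ft_force: [-0.1, 1.1, -0.6]
grip_width: 0.0498
gripper_force: 0.0
time_s: 19.05
position: [0.4683, -0.2102, 0.2128]
tool_rot: [[0.999, -0.037, 0.0], [-0.037, -0.999, 0.0], [0.0, -0.0, -1.0]]
ft_force: [0.7, -0.2, 0.6]
grip_width: 0.0499
gripper_force: 0.0
t 19.05 p [ 0.4683 -0.2102  0.2128] F [ 0.7 -0.2  0.6] w 0.0499 g 0.0
[[ 0.999 -0.037  0.   ]
 [-0.037 -0.999  0.   ]
 [ 0.    -0.    -1.   ]]
van_green [(array([374.,  33.]), 0.82, array([ 0.5925, -0.2594,  0.04  ])), (array([330., 127.]), 0.45, array([ 0.5132, -0.2193,  0.04  ]))]
van_white [(array([291.,  32.]), 0.69, array([ 0.5956, -0.1886,  0.04  ])), (array([329., 124.]), 0.23, array([ 0.5167, -0.2187,  0.04  ]))]
van_yellow []
```

View pics/w4.png

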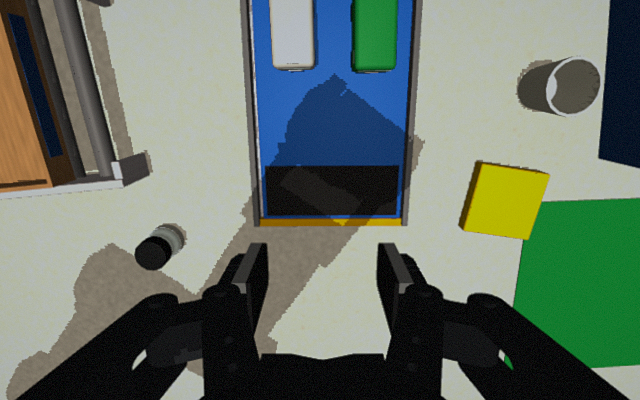

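White: front-top edge row ~65, cols 274–315; green: row ~69, cols 352–394, no yellow van anywhere.

Run:
```python
from h import *
p=pic('wrist')
for n,us in dict(white=((271,2),(314,2),(274,62),(315,62)),green=((355,2),(397,2),(352,66),(393,67))).items():
    W=np.array([at_z(p,u,.055)[:2] for u in us]);d=(W[0]+W[1]-W[2]-W[3])/2;print(n,W.round(4).tolist(),np.degrees(np.arctan2(d[1],d[0])))
    f=(W[2]+W[3])/2; f2=np.array([at_z(p,u,.02)[0] for u in (((us[2][0]+us[3][0])/2,us[2][1]+8),)]);print('c',f+.031*d/np.hypot(*d),f2+.032)
```

```text
white [[0.6159, -0.1753], [0.6145, -0.2099], [0.5703, -0.1744], [0.5689, -0.2088]] -1.301594025799
c [ 0.60058237 -0.19229693] [0.5977915]
green [[0.6133, -0.2429], [0.6122, -0.2767], [0.5646, -0.2397], [0.5626, -0.2742]] -3.2771483165473696
c [ 0.59456491 -0.25874524] [0.59151019]
```

```bash
python3 -m crank '[4.7,2,-0.35,1,0, 4.7,2.6,-0.46,1.5,0, 4.7,2.6,-0.46,2,0, 4.7,2.6,-0.46,2.2,0, 4.7,2.3,-0.4,2.2,0, 4.7,1,-0.18,2,0, 4.7,0,0,1.4,-0.014, 4.7,0,0,0,0]'
python3 -m crank '[4.7,0,0,0,0, 4.7,0,0,1.8,0, 4.7,0,0,2,0, 4.7,0,0,1.8,0, 4.7,0,0,1.2,0, 4.7,0,0,0.6,0, 4.7,0,0,0,0, 4.7,0,0,0,0]' 40
```

```text
time_s: 19.97
position: [0.5989, -0.1918, 0.0862]
tool_rot: [[1.0, -0.023, -0.005], [-0.023, -1.0, 0.003], [-0.005, -0.003, -1.0]]
ft_force: [0.0, 0.3, 0.1]
grip_width: 0.0471
gripper_force: 0.0
time_s: 20.63
position: [0.6002, -0.193, 0.0168]
tool_rot: [[1.0, -0.024, 0.001], [-0.024, -1.0, -0.001], [0.001, 0.001, -1.0]]
ft_force: [-0.1, -0.2, -0.9]
grip_width: 0.047
gripper_force: 0.0
```

```bash
python3 -m crank '[3,0,0,0,0, 3,0,0,0,0, 3,0,0,0,0, 3,0,0,-0.5,0, 3,0,0,-1.5,0, 3,0,0,-3,0, 3,0,0,-4,0, 3,0,0,-4,0]' 40
python3 -m crank '[3,-1.2,0,-4,-0.075, 3,-1.3,-3,-2.2,0, 3,-1.3,-3.7,0,0, 3,-1.3,-3.7,0,0, 3,-1.3,-3.7,0,0, 3,-1.3,-3.7,0,0, 3,-1.3,-3.7,0,0, 3,-1.3,-3.7,0,0]'
python3 -m crank '[3,-1.3,-3,0,0, 3,-0.8,-1.5,0,0, 3,0,0,0,0, 3,0,0,0,0, 3,0,0,0,0, 3,0,0,0,0, 3,0,0,0,0, 3,0,0,0,0]'
python3 - <<'E'
from h import *
s=st();print(np.round(s['tool_rot'],3))
p=pic('wrist','w5.png')
for q in('carton','van_red'):print([(np.round(u),sc,np.round(at_z(p,u,.05),4)) for u,sc in find(p,q,2)])
for X in ((.464,.1894,.07),(.4756,.0312,.07)): print(proj(p,X))
cv2.imwrite('pics/w5c.png',cv2.resize(p['color'][:220,120:520,::-1],None,fx=2,fy=2))
E
```

```text
time_s: 21.3
position: [0.5992, -0.1924, 0.147]
tool_rot: [[1.0, -0.024, -0.002], [-0.024, -1.0, 0.001], [-0.002, -0.001, -1.0]]
ft_force: [-0.1, -0.2, -0.0]
grip_width: 0.0356
gripper_force: 40.3
time_s: 21.97
position: [0.4829, 0.0562, 0.2081]
tool_rot: [[0.999, 0.05, 0.0], [0.05, -0.999, -0.0], [0.0, 0.0, -1.0]]
ft_force: [1.1, 0.2, -0.3]
grip_width: 0.0355
gripper_force: 40.4
time_s: 22.63
position: [0.4612, 0.0979, 0.2076]
tool_rot: [[0.999, 0.05, -0.0], [0.05, -0.999, -0.0], [-0.0, 0.0, -1.0]]
ft_force: [0.5, -0.3, -1.0]
grip_width: 0.0354
gripper_force: 40.4
t 22.63 p [0.4612 0.0979 0.2076] F [ 0.5 -0.3 -1. ] w 0.0354 g 40.4
[[ 0.999  0.05  -0.   ]
 [ 0.05  -0.999 -0.   ]
 [-0.     0.    -1.   ]]
[(array([314.,  92.]), 0.92, array([0.5373, 0.108 , 0.05  ])), (array([604., 135.]), 0.28, array([ 0.515 , -0.1563,  0.05  ]))]
[(array([314.,  92.]), 0.71, array([0.537 , 0.1081, 0.05  ])), (array([262.,  30.]), 0.66, array([0.584 , 0.1531, 0.05  ]))]
[215.30551796 176.0557683 ]
[400.50266729 171.8499596 ]
```

View pics/w5c.png

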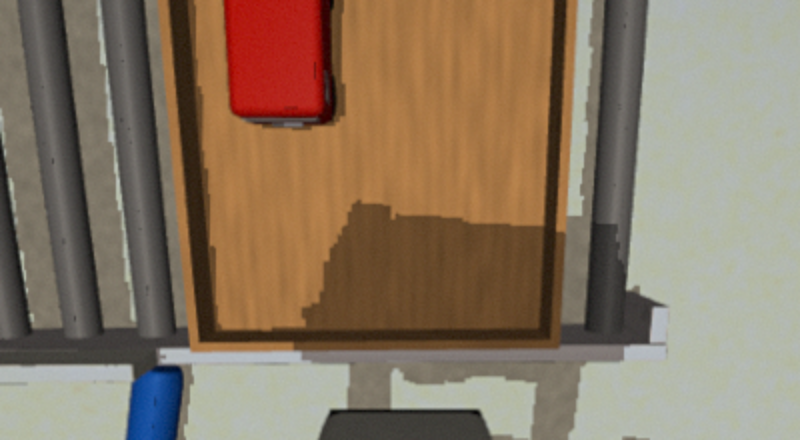

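The carton hasn't moved and red stands upright in it. White goes in the near column.

```bash
python3 -m crank '[3,1.4,-0.28,0.5,0, 3,1.4,-0.28,1.5,0, 3,1.4,-0.28,2,0, 3,1.44,-0.29,2.2,0, 3,0,0,2.5,0, 3,0,0,2.2,0, 3,0,0,1.6,0, 3,0,0,0,0]'
python3 -m crank '[3,0,0,0,0, 3,0,0,0.8,0, 3,0,0,0.8,0, 3,0,0,0.8,0, 3,0,0,0.5,0, 3,0,0,0.2,0, 3,0,0,0,0, 3,0,0,0,0]'
```

```text
time_s: 23.45
position: [0.5152, 0.1126, 0.0797]
tool_rot: [[0.999, 0.051, -0.006], [0.051, -0.999, 0.0], [-0.006, -0.0, -1.0]]
ft_force: [-0.1, 0.1, 0.2]
grip_width: 0.0353
gripper_force: 40.3
time_s: 24.12
position: [0.5167, 0.1127, 0.0518]
tool_rot: [[0.999, 0.051, 0.0], [0.051, -0.999, -0.0], [0.0, 0.0, -1.0]]
ft_force: [-0.3, -0.5, -0.2]
grip_width: 0.036
gripper_force: 40.3
```

```bash
python3 -m crank '[3,0,0,0.1,0, 3,0,0,0.1,0, 3,0,0,0.1,0, 3,0,0,0.05,0, 3,0,0,0,0, 3,0,0,0,0, 4.5,0,0,0,0, 4.5,0,0,0,0]'
python3 -m crank '[4.5,0,0,-0.4,0, 4.5,0,0,-1.5,0, 4.5,0,0,-3,0, 4.5,0,0,-3.5,0, 4.5,0,2,-3.5,0, 4.5,0.6,3.4,-1,0, 4.5,0.6,3.9,0,0, 4.5,0.6,3.9,0,0]'
python3 -m crank '[4.7,0.6,3.9,0,0, 4.7,0.6,3.9,0,0, 4.7,0.6,3.9,0,0, 4.7,0.6,3.9,0,0, 4.7,0.6,3.5,0,0, 4.7,0.6,3,0,0, 4.7,0.4,1.7,0,0, 4.7,0,0,0,0.108]'
python3 -m crank '[4.7,0,0,2,0, 4.7,0,0,2,0, 4.7,0,0,1.5,0, 4.7,0,0,0,0, 4.7,0,0,0,0, 4.7,0,0,0,0, 4.7,0,0,0,0, 4.7,0,0,0,0]'
python3 - <<'E'
from h import *
s=st();R=np.array(s['tool_rot']);print((R.T@(np.array([.594,-.259,.016])-s['position'])*100).round(2))
p=pic('wrist');print([(np.round(u),sc,np.round(at_z(p,u,.04),4)) for u,sc in find(p,'van_green',2)])
E
```

```text
time_s: 24.78
position: [0.5168, 0.1127, 0.0484]
tool_rot: [[0.999, 0.051, 0.001], [0.051, -0.999, -0.0], [0.001, 0.0, -1.0]]
ft_force: [0.9, -0.8, -1.0]
grip_width: 0.0453
gripper_force: 0.0
time_s: 25.45
position: [0.5417, -0.0194, 0.1787]
tool_rot: [[0.999, 0.052, 0.003], [0.052, -0.999, -0.001], [0.003, 0.001, -1.0]]
ft_force: [1.1, -0.5, -0.2]
grip_width: 0.0453
gripper_force: 0.0
time_s: 26.12
position: [0.5935, -0.2577, 0.1765]
tool_rot: [[0.998, -0.06, -0.0], [-0.06, -0.998, -0.001], [-0.0, 0.001, -1.0]]
ft_force: [-0.8, 0.2, -0.3]
grip_width: 0.0472
gripper_force: 0.0
time_s: 26.78
position: [0.5937, -0.2541, 0.1234]
tool_rot: [[0.998, -0.057, 0.002], [-0.057, -0.998, -0.001], [0.002, 0.001, -1.0]]
ft_force: [-0.4, -0.4, -0.1]
grip_width: 0.0471
gripper_force: 0.0
t 26.78 p [ 0.5937 -0.2541  0.1234] F [-0.4 -0.4 -0.1] w 0.0471 g 0.0
[ 0.04  0.48 10.74]
[(array([332., 201.]), 0.75, array([ 0.5953, -0.2614,  0.04  ]))]
```

```bash
python3 -m crank '[4.7,0.05,0.52,0.4,0, 4.7,0,0,2,0, 4.7,0,0,2,0, 4.7,0,0,2,0, 4.7,0,0,2,0, 4.7,0,0,1.5,0, 4.7,0,0,0.8,0, 4.7,0,0,0,0]' 40
python3 -m crank '[4.7,0,0,0,0, 3,0,0,0,0, 3,0,0,0,0, 3,0,0,0,0, 3,0,0,0,0, 3,0,0,-0.5,0, 3,0,0,-2,0, 3,0,0,-3.5,0]' 40
```

```text
time_s: 27.55
position: [0.5928, -0.2589, 0.0133]
tool_rot: [[0.998, -0.057, -0.003], [-0.057, -0.998, 0.002], [-0.003, -0.002, -1.0]]
ft_force: [-0.1, 0.0, -0.5]
grip_width: 0.0471
gripper_force: 0.0
time_s: 28.22
position: [0.5918, -0.258, 0.0725]
tool_rot: [[0.998, -0.057, -0.007], [-0.057, -0.998, 0.005], [-0.007, -0.004, -1.0]]
ft_force: [0.5, -0.8, -1.0]
grip_width: 0.036
gripper_force: 39.9
```

```bash
python3 -m crank '[3,0,0,-3.5,0, 3,0,0,-3.5,-0.108, 3,0.2,-2.5,-2.5,0, 3,0.2,-3.5,0,0, 3,0.2,-3.8,0,0, 3,0.2,-3.8,0,0, 3,0.2,-3.8,0,0, 3,0.2,-3.8,0,0]'
python3 -m crank '[3,0.2,-3.6,0,0, 3,0.2,-3.5,0,0, 3,0.2,-3,0,0, 3,0.1,-2,0,0, 3,0,-0.7,0,0, 3,0,0,0,0, 3,0,0,0,0, 3,0,0,0,0]'
python3 - <<'E'
from h import *
s=st();R=np.array(s['tool_rot']);print(R.round(3),(R.T@(np.array([.595,.082,.049])-s['position'])*100).round(2))
p=pic('wrist','w6.png')
print([(np.round(u),sc,np.round(at_z(p,u,.05),4)) for u,sc in find(p,'carton',2)])
E
```

```text
time_s: 28.88
position: [0.5942, -0.0449, 0.1704]
tool_rot: [[0.999, 0.051, -0.0], [0.051, -0.999, 0.0], [-0.0, -0.0, -1.0]]
ft_force: [-0.3, 0.4, -0.4]
grip_width: 0.0358
gripper_force: 39.9
time_s: 29.55
position: [0.5953, 0.0801, 0.1702]
tool_rot: [[0.999, 0.049, -0.0], [0.049, -0.999, -0.0], [-0.0, 0.0, -1.0]]
ft_force: [0.2, -0.0, -1.5]
grip_width: 0.0359
gripper_force: 39.9
t 29.55 p [0.5953 0.0801 0.1702] F [ 0.2 -0.  -1.5] w 0.0359 g 39.9
[[ 0.999  0.049 -0.   ]
 [ 0.049 -0.999 -0.   ]
 [-0.     0.    -1.   ]] [-0.02 -0.19 12.12]
[(array([259., 178.]), 0.84, array([0.6024, 0.1306, 0.05  ]))]
```

View pics/w6.png

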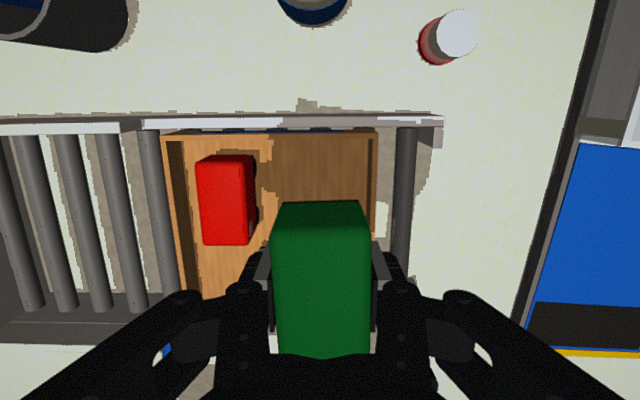

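The carton's far-wall corners are at (163,136) and (376,133); red is at (228,200). Check before lowering.

Run:
```python
from h import *
p=pic('wrist')
for u in ((163,136),(376,133)): print(at_z(p,u,.07).round(4))
W=np.array([at_z(p,u,.087)[:2] for u in ((199,162),(254,158),(251,243),(203,243))]);print(W.round(3).tolist(),W.mean(0))
```

```text
[0.6355 0.1968 0.07  ]
[0.645  0.0435 0.07  ]
[[0.621, 0.165], [0.626, 0.128], [0.563, 0.13], [0.561, 0.166]] [0.59257218 0.14721487]
```

```bash
python3 -m crank '[3,0,-0.2,2,0, 3,0,0,2.5,0, 3,0,0,2.5,0, 3,0,0,1.5,0, 3,0,0,1,0, 3,0,0,0.8,0, 3,0,0,0.7,0, 3,0,0,0.5,0]'
python3 -m crank '[3,0,0,0.2,0, 3,0,0,0,0, 3,0,0,0.1,0, 3,0,0,0.1,0, 3,0,0,0.1,0, 3,0,0,0.05,0, 3,0,0,0,0, 3,0,0,0,0]'
```

```text
time_s: 30.37
position: [0.5955, 0.0832, 0.0551]
tool_rot: [[0.999, 0.05, 0.001], [0.05, -0.999, -0.0], [0.001, 0.0, -1.0]]
ft_force: [-0.3, -0.2, -1.5]
grip_width: 0.0359
gripper_force: 39.9
time_s: 31.03
position: [0.5952, 0.0834, 0.0498]
tool_rot: [[0.999, 0.051, 0.0], [0.051, -0.999, -0.0], [0.0, 0.0, -1.0]]
ft_force: [0.3, 0.7, -0.9]
grip_width: 0.0358
gripper_force: 39.9
```

```bash
python3 -m crank '[3,0,0,0.1,0, 3,0,0,0.05,0, 3,0,0,0,0, 3,0,0,0,0, 4.5,0,0,0,0, 4.5,0,0,0,0, 4.5,0,0,0,0, 4.5,0,0,0,0]'
python3 -m crank '[4.5,0,0,-0.4,0, 4.5,0,0,-1.5,0, 4.5,0,0,-3,0, 4.5,0,0,-3,0, 4.5,0,0,-3,0, 2,-1,1,-2,0, 0,-3,2,0,0, 0,-3,2,0,0]'
```

```text
time_s: 31.7
position: [0.5952, 0.0834, 0.0481]
tool_rot: [[0.999, 0.051, -0.0], [0.051, -0.999, 0.0], [-0.0, -0.0, -1.0]]
ft_force: [0.6, -0.4, -0.7]
grip_width: 0.045
gripper_force: 0.0
time_s: 32.37
position: [0.5277, 0.0297, 0.1784]
tool_rot: [[0.999, 0.052, 0.003], [0.052, -0.999, -0.001], [0.003, 0.001, -1.0]]
ft_force: [-0.3, -0.6, -0.6]
grip_width: 0.0091
gripper_force: 0.0
```

```bash
python3 -m crank '[0,1,1,0,0, 0,1.4,1,0,0, 0,1,0.8,0,0, 0,0,0,2,0, 0,0,0,2.5,0, 0,0,0,2,0, 0,0,0,0,0, 0,0,0,0,0]'
python3 - <<'E'
from h import *
s=st();R=np.array(s['tool_rot']);print(R.round(3),(R.T@(np.array([.559,.004,.052])-s['position'])*100).round(2))
p=pic('wrist','w7.png')
print([(np.round(u),sc,np.round(at_z(p,u,.05),4)) for u,sc in find(p,'carton',2)])
E
```

```text
time_s: 33.03
position: [0.563, 0.0037, 0.1123]
tool_rot: [[0.999, 0.051, -0.001], [0.051, -0.999, 0.0], [-0.001, -0.0, -1.0]]
ft_force: [0.6, 0.4, 0.4]
grip_width: -0.0001
gripper_force: 0.0
t 33.03 p [0.563  0.0037 0.1123] F [0.6 0.4 0.4] w -0.0001 g 0.0
[[ 0.999  0.051 -0.001]
 [ 0.051 -0.999  0.   ]
 [-0.001 -0.    -1.   ]] [-0.4  -0.05  6.03]
[(array([132., 218.]), 0.75, array([0.5533, 0.1279, 0.05  ]))]
```

View pics/w7.png

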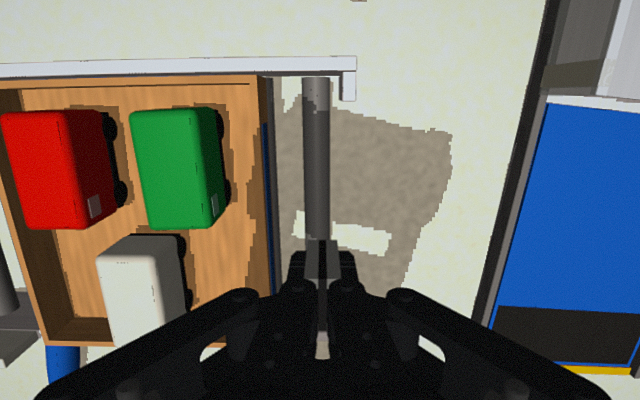

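All three vans stand upright in the carton, and the closed fingers are just behind it. Lower and push.

```bash
python3 -m crank '[0,-0.3,0,1.5,0, 0,0,0,1.5,0, 0,0,0,1.5,0, 0,0,0,1,0, 0,0,0,0.5,0, 0,0,0,0,0, 0,0,-0.5,0,0, 0,0,-0.4,0,0]'
python3 -m crank '[0,0,-0.5,0,0, 0,0,-0.5,0,0, 0,0,-0.5,0,0, 0,0,-0.5,0,0, 0,0,-0.5,0,0, 0,0,-0.6,0,0, 0,0,-0.6,0,0, 0,0,-0.6,0,0]'
```

```text
time_s: 33.8
position: [0.5602, 0.0128, 0.0532]
tool_rot: [[0.999, 0.05, 0.002], [0.05, -0.999, -0.0], [0.002, 0.0, -1.0]]
ft_force: [0.3, -0.1, -0.8]
grip_width: -0.0002
gripper_force: 0.0
time_s: 34.47
position: [0.5576, 0.056, 0.0523]
tool_rot: [[0.999, 0.051, 0.0], [0.051, -0.999, -0.0], [0.0, 0.0, -1.0]]
ft_force: [-0.6, -3.3, 2.0]
grip_width: 0.0002
gripper_force: 1.4
```

```bash
python3 -m crank '[0,0,-0.7,0,0, 0,0,-0.8,0,0, 0,0,-0.8,0,0, 0,0,-0.8,0,0, 0,0,-0.8,0,0, 0,0,-0.8,0,0, 0,0,-0.8,0,0, 0,0,-0.8,0,0]'
python3 -m crank '[0,0,-0.8,0,0, 0,0,-0.8,0,0, 0,0,-0.8,0,0, 0,0,-0.8,0,0, 0,0,-0.8,0,0, 0,0,-0.7,0,0, 0,0,-0.6,0,0, 0,0,-0.5,0,0]'
```

```text
time_s: 35.13
position: [0.5541, 0.1193, 0.0521]
tool_rot: [[0.999, 0.051, -0.001], [0.051, -0.999, 0.0], [-0.001, -0.0, -1.0]]
ft_force: [0.3, -3.0, 1.8]
grip_width: -0.0001
gripper_force: 1.3
time_s: 35.8
position: [0.5514, 0.1771, 0.0521]
tool_rot: [[0.999, 0.051, 0.0], [0.051, -0.999, 0.0], [0.0, -0.0, -1.0]]
ft_force: [-0.4, -3.3, -0.5]
grip_width: -0.0002
gripper_force: 1.1
```

```bash
python3 -m crank '[0,0,-0.4,0,0, 0,0,-0.4,0,0, 0,0,-0.3,0,0, 0,0,-0.2,0,0, 0,0,-0.2,0,0, 0,0,-0.2,0,0, 0,0,0,0,0, 0,0,0,0,0]'
```

```text
time_s: 36.47
position: [0.5508, 0.1935, 0.0523]
tool_rot: [[0.999, 0.051, 0.001], [0.051, -0.999, 0.0], [0.001, -0.0, -1.0]]
ft_force: [-0.5, -0.2, 0.6]
grip_width: 0.0001
gripper_force: 0.0
```

```bash
python3 -m crank '[0,0,-0.2,0,0, 0,0,-0.2,0,0, 0,0,-0.2,0,0, 0,0,-0.2,0,0, 0,0,-0.2,0,0, 0,0,0,0,0, 0,0,0,0,0, 0,0,0,0,0]'
```

```text
time_s: 37.13
position: [0.5499, 0.2035, 0.0521]
tool_rot: [[0.999, 0.051, -0.0], [0.051, -0.999, 0.0], [-0.0, -0.0, -1.0]]
ft_force: [-0.5, 0.7, 0.0]
grip_width: -0.0001
gripper_force: 0.0
```

```bash
python3 -m crank '[0,0,-0.1,0,0, 0,0,-0.1,0,0, 0,0,-0.1,0,0, 0,0,-0.1,0,0, 0,0,0,0,0, 0,0,0,0,0, 0,0,0,0,0, 0,0,0,0,0]'
```

```text
time_s: 37.8
position: [0.5493, 0.2047, 0.0521]
tool_rot: [[0.999, 0.051, -0.002], [0.051, -0.999, -0.005], [-0.003, 0.005, -1.0]]
ft_force: [-2.7, -15.8, 4.3]
grip_width: -0.0003
gripper_force: 7.6
```

```bash
python3 -m crank '[0,0,0.5,0,0, 0,0,1,0,0, 0,0,0,-2,0, 0,0,0,-3,0, 0,0,0,-3.5,0, 0,-1,2,-3,0, 0,-1.2,3.6,-2,0, 0,-1.2,3.9,0,0]'
python3 -m crank '[0,-1.2,3.9,0,0, 0,-1.2,3.9,0,0, 0,-1.2,3.9,0,0, 0,-1.2,3.9,0,0, 0,-1.2,3.9,0,0, 0,-1.2,3.6,0,0, 0,-1.1,3.3,0,0, 0,-1,2.5,0,0.09]'
python3 -m crank '[0,-1,1,0,0, 0,0,0,0,0, 0,0,0,0,0, 0,0,0,0,0, 0,0,0,0,0, 0,0,0,0,0, 0,0,0,0,0, 0,0,0,0,0]'
python3 - <<'E'
from h import *
s=st();R=np.array(s['tool_rot']);print(R.round(3))
p=pic('top')
print([(np.round(u),sc,np.round(at_z(p,u,.05),4)) for u,sc in find(p,'carton',2)])
a=p['color'][130:310,90:450,::-1];cv2.imwrite('pics/t3.png',cv2.resize(a,None,fx=2.2,fy=2.2,interpolation=cv2.INTER_CUBIC))
p=pic('wrist')
print([(np.round(u),sc,np.round(at_z(p,u,.012),4)) for u,sc in find(p,'plate_pad',2)])
E
```

```text
time_s: 38.47
position: [0.5228, 0.0965, 0.1907]
tool_rot: [[0.999, 0.054, 0.008], [0.054, -0.999, 0.0], [0.008, 0.0, -1.0]]
ft_force: [1.6, -0.7, -0.3]
grip_width: -0.0002
gripper_force: 0.0
time_s: 39.13
position: [0.4426, -0.1993, 0.1867]
tool_rot: [[0.999, -0.04, 0.001], [-0.04, -0.999, -0.0], [0.001, 0.0, -1.0]]
ft_force: [0.8, 0.8, -0.2]
grip_width: -0.0001
gripper_force: 0.0
time_s: 39.8
position: [0.4334, -0.2058, 0.1866]
tool_rot: [[0.999, -0.038, 0.0], [-0.038, -0.999, 0.0], [0.0, -0.0, -1.0]]
ft_force: [-0.2, 0.5, -0.7]
grip_width: -0.0
gripper_force: 0.0
t 39.8 p [ 0.4334 -0.2058  0.1866] F [-0.2  0.5 -0.7] w -0.0 g 0.0
[[ 0.999 -0.038  0.   ]
 [-0.038 -0.999  0.   ]
 [ 0.    -0.    -1.   ]]
[(array([160., 257.]), 0.68, array([0.5436, 0.3066, 0.05  ]))]
[(array([334.,  90.]), 0.85, array([ 0.5116, -0.22  ,  0.012 ]))]
```

View pics/t3.png

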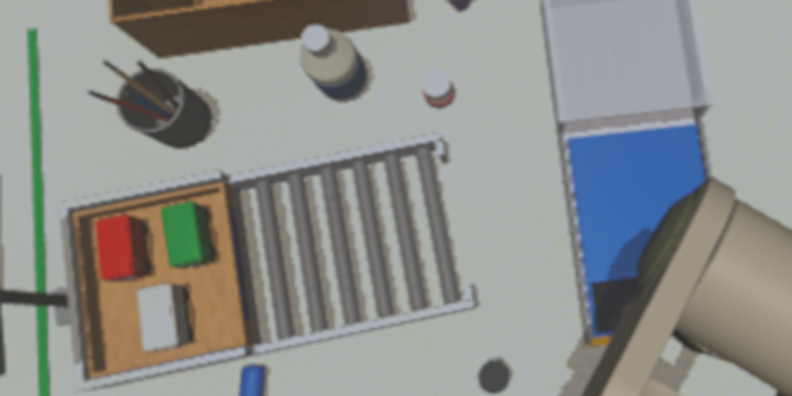

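The carton is fully in the bay with three upright vans, and the plate is still at the stop. Press the strip and push the plate home.

```bash
python3 -m crank '[0,1.2,1.4,2,0, 0,0,0,3,0, 0,0,0,3.5,0, 0,0,0,3.5,0, 0,0,0,2.5,0, 0,0,0,1.5,0, 0,0,0,0.6,0, 0,0,0,0.2,0]'
python3 -m crank '[0,0,0,0.2,0, 0,0,0,0.1,0, 0,0,0,0.05,0, 0,0,0,0.05,0, 0,0,0,0.05,0, 0,0,0,0,0, 0,0,0,0,0, 0,0,0,0,0]'
```

```text
time_s: 40.67
position: [0.4444, -0.2205, 0.0179]
tool_rot: [[0.999, -0.039, -0.001], [-0.039, -0.999, 0.001], [-0.001, -0.001, -1.0]]
ft_force: [-0.2, -0.3, -0.1]
grip_width: 0.0
gripper_force: 0.0
time_s: 41.33
position: [0.4446, -0.2207, 0.0142]
tool_rot: [[0.999, -0.039, 0.0], [-0.039, -0.999, -0.0], [0.0, 0.0, -1.0]]
ft_force: [0.2, 0.8, -0.3]
grip_width: -0.0001
gripper_force: 0.0
```

```bash
python3 -m crank '[0,0,0,0.1,0, 0,0,0,0.1,0, 0,0,0,0.06,0, 0,0,0,0.05,0, 0,0,0,0.04,0, 0,0,0,0,0, 0,0,0,0,0, 0,0,0,0,0]'
```

```text
time_s: 42.0
position: [0.4451, -0.2211, 0.012]
tool_rot: [[0.999, -0.039, 0.002], [-0.039, -0.999, -0.002], [0.002, 0.002, -1.0]]
ft_force: [-3.3, 1.8, 17.8]
grip_width: 0.0002
gripper_force: 8.8
```

```bash
python3 -m crank '[0,0.3,0,0,0, 0,0.6,0,0,0, 0,0.9,0,0,0, 0,0.9,0,0,0, 0,0.9,0,0,0, 0,0.9,0,0,0, 0,0.9,0,0,0, 0,0.6,0,0,0]'
```

```text
time_s: 42.67
position: [0.5058, -0.2236, 0.012]
tool_rot: [[0.999, -0.039, 0.002], [-0.039, -0.999, -0.002], [0.002, 0.002, -1.0]]
ft_force: [-3.3, 0.1, 14.9]
grip_width: -0.0
gripper_force: 7.3
```

```bash
python3 -m crank '[0,0.6,0,0,0, 0,0.9,0,0,0, 0,0.9,0,0,0, 0,0.9,0,0,0, 0,0.9,0,0,0, 0,0.9,0,0,0, 0,0.9,0,0,0, 0,0.5,0,0,0]'
```

```text
time_s: 43.33
position: [0.5707, -0.2258, 0.012]
tool_rot: [[0.999, -0.039, 0.002], [-0.039, -0.999, -0.001], [0.002, 0.001, -1.0]]
ft_force: [-2.9, 1.4, 13.3]
grip_width: 0.0001
gripper_force: 6.6
```

```bash
python3 -m crank '[0,0.5,0,0,0, 0,0.6,0,0,0, 0,0.6,0,0,0, 0,0.5,0,0,0, 0,0.4,0,0,0, 0,0.3,0,0,0, 0,0.2,0,0,0, 0,0,0,0,0]'
```

```text
time_s: 44.0
position: [0.6014, -0.2268, 0.0121]
tool_rot: [[0.999, -0.039, 0.002], [-0.039, -0.999, -0.001], [0.002, 0.001, -1.0]]
ft_force: [-1.1, 1.5, 9.9]
grip_width: -0.0
gripper_force: 5.4
```

```bash
python3 -m crank '[0,0.15,0,0,0, 0,0.15,0,0,0, 0,0.15,0,0,0, 0,0.15,0,0,0, 0,0.1,0,0,0, 0,0,0,0,0, 0,0,0,0,0, 0,0,0,0,0]'
```

```text
time_s: 44.67
position: [0.6062, -0.227, 0.0121]
tool_rot: [[0.999, -0.039, -0.003], [-0.039, -0.999, 0.0], [-0.003, -0.0, -1.0]]
ft_force: [-10.1, 2.6, 16.1]
grip_width: -0.0
gripper_force: 8.2
```

```bash
python3 -m crank '[0,0.1,0,0.02,0, 0,0.1,0,0.02,0, 0,0.1,0,0,0, 0,0,0,0,0, 0,0,0,0,0, 0,0,0,0,0, 0,0,0,0,0, 0,0,0,0,0]'
python3 -m crank '[0,-0.2,0,-0.5,0, 0,0,0,-2,0, 0,0,0,-3,0, 0,0,0,-3.5,0, 0,0,0,-3.5,0, 0,-2,0,-3,0, 0,-3,1,0,0, 0,-3,1.5,0,0]'
python3 -m crank '[0,-3,2,0,0, 0,-3,2,0,0, 0,-3,2,0,0, 0,-3,2,0,0, 0,-1,1,0,0, 0,0,0,0,0, 0,0,0,0,0, 0,0,0,0,0]'
python3 - <<'E'
from h import *
st();p=pic('top')
a=p['color'][105:310,90:450,::-1];cv2.imwrite('pics/t4.png',cv2.resize(a,None,fx=2.2,fy=2.2,interpolation=cv2.INTER_CUBIC))
E
```

```text
time_s: 45.33
position: [0.6078, -0.2271, 0.012]
tool_rot: [[0.999, -0.039, -0.006], [-0.039, -0.999, 0.001], [-0.006, -0.0, -1.0]]
ft_force: [-17.6, 1.5, 22.8]
grip_width: 0.0002
gripper_force: 11.4
time_s: 46.0
position: [0.5274, -0.2483, 0.1668]
tool_rot: [[0.999, -0.037, 0.003], [-0.037, -0.999, -0.002], [0.003, 0.002, -1.0]]
ft_force: [-0.7, -0.4, -0.5]
grip_width: 0.0001
gripper_force: 0.0
time_s: 46.67
position: [0.3947, -0.3333, 0.1651]
tool_rot: [[0.999, -0.039, 0.0], [-0.039, -0.999, 0.0], [0.0, -0.0, -1.0]]
ft_force: [0.1, 0.7, 0.3]
grip_width: 0.0002
gripper_force: 0.0
t 46.67 p [ 0.3947 -0.3333  0.1651] F [0.1 0.7 0.3] w 0.0002 g 0.0
```

View pics/t4.png

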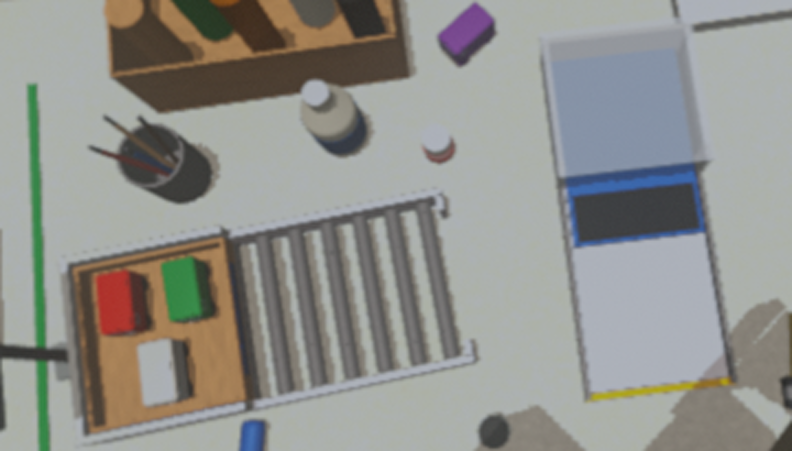

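The carton is home and the plate is back under the cover. A last numeric check, then hand in.

Run:
```python
from h import *
p=pic('top')
for u,v,z in ((247,405,.07),(228,238,.07),(577,246,.012),(704,231,.012)): print(at_z(p,(90+u/2.2,105+v/2.2),z).round(4))
print('result',env.close_job())
```

```text
[0.4557 0.2099 0.07  ]
[0.6307 0.2152 0.07  ]
[ 0.5753 -0.1544  0.012 ]
[ 0.5706 -0.2992  0.012 ]
the job is handed in; nothing more can be done
result None
```

The job is handed in, though no verdict came back: the red, green and white vans (no yellow one was there) stand upright in the carton. The carton is against the end of the curing bay, the empty plate is fully back under the cover, and nothing else looked moved in the final top view.

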